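# Show the yellow rice cake samples: press the lever, ease the lid shut

### The job

A customer would like to see the yellow rice cake samples: with your fingertips press down the lever of the yellow case until its lid is fully open, and keep it open for three seconds. Then let the lever up slowly so that the lid settles shut without slamming, and take your hand away. Grasp nothing, do not force the lever, keep the black case shut and leave the other things on the counter where they stand.

Things in the scene. Friction and masses are not known exactly. Their poses are not given: they have to be found in the camera images.
- pumpkin_case: sampling case with YELLOW strips front and back and yellow cake inside: wooden box 200 (x) by 200 (y) by 85 mm high, fixed to the counter, with a clear lid in a frame of the same colour, hinged on the far edge (local x = +100, z = 85 mm). Origin at the centre of its underside; x points away from the robot to the hinge, y to the left, z up. Its lever runs along its right side
- pumpkin_pad (a point): centre of the top of the yellow case's lever pad: a black rubber paddle 60 mm (case x) by 56 mm, 10 mm thick, free below. At rest it is 174 mm in front of the case's origin, 118 mm to its right, 120 mm above the counter; from the lever's pivot 170 mm nearer the robot, 35 mm up. Pressed to the stop (0.50 rad) it is 86 mm lower, 4 mm farther from the robot; its top tilts -0.2 to 0.3 rad towards the robot
- pumpkin_lid (a joint): angle of the yellow case's lid: 0 shut, 0.80 rad fully open, 1.6 times the lever's angle. The lid (some 0.6 kg) pushes the lever back up: the pad takes 4 to 8 N on the way, more only at the stop. No latch: a released lid drops. Closing faster than 1.2 rad/s is a slam: let the pad rise slower than 80 mm/s
- pumpkin_lever: steel lever of the yellow case; its origin is the pivot, 4 mm in front of, 118 mm to the right of and 85 mm above the case's origin; its axes are the case's at rest. Pressed, the near end goes down and a gear sector on its far end turns the lid's brass pinion and lifts the lid
- sesame_case: sampling case with BLACK strips front and back and black cake inside; not to be opened: wooden box 200 (x) by 200 (y) by 85 mm high, fixed to the counter, with a clear lid in a frame of the same colour, hinged on the far edge (local x = +100, z = 85 mm). Origin at the centre of its underside; x points away from the robot to the hinge, y to the left, z up. Its lever runs along its right side
- sesame_lid (a joint): angle of the black case's lid (rad): 0 shut; same mechanism
- tub_a: white food tub with a yellow top, 158 x 113 x 58 mm; a loose bystander, origin under its centre
- tub_b: white food tub with a grey top, 158 x 113 x 58 mm; a loose bystander, origin under its centre
- pack_a: wrapped flat pack of yellow cake, 150 x 90 x 28 mm; a loose bystander, origin under its centre
- pack_b: wrapped flat pack of black cake, 150 x 90 x 28 mm; a loose bystander, origin under its centre
- cup: paper tasting cup, 68 mm across, 80 mm high; a loose bystander, origin under its centre
- tongs: serving tongs lying flat, about 200 x 76 x 9 mm; a loose bystander, origin under its centre

How it is judged:
By the outcome, as a careful person would: the job done as asked, in the order asked, and still so for the second after the job is handed in, with the robot touching nothing.
It also fails if it takes over 56 s, if anything falls off the work surface, if the arm or the gripper's body presses on something with over 40 N, if the wrist force passes 120 N, or if a joint passes its speed limit or range.

### The arm

A 6-joint arm with a two-finger parallel gripper is mounted at the origin on the work surface. World frame = base frame: x ahead of the robot, y to its left, z up, the work surface at z = 0. Lengths are in mm, angles in rad, forces in N, time in s.
With the tool pointing down it reaches from about 350 to 875 mm from the base axis. Payload 4.2 kg.
Tool frame: the origin (TCP) lies at the very end of the fingers, on their centre line; the grasp point (between the pads) lies 19 mm behind it; z points along the fingers, y is the line along which they close (so a half turn about z gives the same grasp; the last joint's range is limited). The gripper opens to 87 mm and grips with 3 to 60 N. Pads are 19 mm wide; open, the fingers measure 117 mm over their backs; the gripper's body (75 mm by 190 mm) begins 51 mm behind the grasp point.
Start: joints at [-1.03, 0.385, 0.008, 0, -1.194, -0.259], TCP at [173.819, -600.322, 202.45] pointing down, gripper open.
Joint ranges: [-3.14, 3.14], [-1.21, 2.06], [-1.07, 1.41], [-3.16, 2.05], [-2.99, -0.16], [-3.1, 3.1]. Speed limits (rad/s): [2.79, 2.79, 3.14, 3.14, 3.14, 3.14].

### API

Orientations are given as a 3x3 rotation matrix whose columns are the frame's x, y, z axes.
In Python, from rig import bot, camera, camera_info gives the robot as it stands. Calls block until the motion is done:
- bot.reach(position, orientation): joint-space move of the TCP to a pose.
- bot.line_to(position, velocity=150, rotation=None): straight line of the TCP; rotation=None keeps the orientation; velocity is the mean speed in mm/s.
- bot.set_joints(angles): joint-space move.
- bot.gripper_to(opening, grip_force=None): finger opening in mm; grip_force is the grip in N (None keeps the last); returns when the fingers have stopped.
- bot.hold(seconds).
- bot.inverse_kinematics(position, orientation): joint angles nearest the present ones, or None.
- bot.sense(): the state.
- camera(name): name is "scene" or "side" or "wrist"; returns (picture, depth): 400x640x3 uint8, blue, green, red; 400x640 float32, mm along the optical axis (not along the pixel's ray), 0 where there is no reading.
- camera_info(name): a dict with "fx", "fy", "cx", "cy" (pixels), "k1" (the pictures are not rectified: a ray, as slopes to the right and down, at radius r is drawn at 1 + k1 r^2 times it, then the intrinsics apply), "position" and "rotation" of the camera in the world. Camera axes: x right, y down, z forward; pixel columns grow to the right and rows downward; lengths in mm; the calibration is good to about 2 mm. A picture is of the moment at which its call begins: read the wrist's pose just before it. camera_info takes no time and is no camera call; for the wrist camera it gives the pose at the moment of the call.
A pose or a line that the arm cannot do raises bot.PlanningError and nothing moves.
- bot.hand_in(): hands the job in; it is judged then, once.
The state is a dict: "clock": time; "q": joint angles; "joint_vel": joint speeds; "joint_torque": joint torques, N m; "position": TCP position; "ee_rot": TCP orientation; "contact_force": force on the tool from outside, world axes, zero at the start; "wrist_torque": the same for the moment, N m; "grip_width": finger opening in mm; "finger_force": force on a finger pad.
Only numpy, scipy, OpenCV 4.12 (cv2) and the standard library are available. Lean on these libraries where they do the work, as an engineer would, in place of code of your own. Each camera call takes 0.05 s, during which the arm holds its last target. There are 200 camera calls.

## Working session

There is one attempt and no reset: what is moved stays moved. The work goes in short steps, each a Python script; the robot and the scene stay as the last script left them, time stands still between calls to the robot, and variables do not carry over. Pictures are saved under pics/ and viewed, at most 10 in all, crops included, and the job is handed in when it is done.

```bash
ls; mkdir -p pics; python3 - <<'E'
from rig import bot,camera,camera_info
import cv2,numpy as np
for n in("scene","side"):
    p,d=camera(n);cv2.imwrite(f"pics/{n}0.png",p);np.save(f"pics/{n}0.npy",d)
    print(n,camera_info(n),(d>0).mean())
s=bot.sense();print(s["clock"],s["position"],s["ee_rot"],s["grip_width"])
E
```

```text
pics
scene {'fx': 398.8027372833854, 'fy': 398.8027372833854, 'cx': 313.18570094516394, 'cy': 202.721144608609, 'k1': -0.010062551622863954, 'position': array([1359.48936735,  295.17716838,  869.54627714]), 'rotation': array([[-0.33485369,  0.62115267, -0.70854948],
       [ 0.94222076,  0.2130291 , -0.25853171],
       [-0.009646  , -0.75418032, -0.65659653]])} 0.99205078125
side {'fx': 401.52162007628357, 'fy': 401.52162007628357, 'cx': 317.9538062227383, 'cy': 193.59417421610775, 'k1': -0.014959451517696426, 'position': array([450.27976084, 972.64388132, 857.89547215]), 'rotation': array([[-0.99879557, -0.02275906,  0.04346752],
       [-0.04828473,  0.61331512, -0.78836106],
       [-0.00871693, -0.78951035, -0.61367534]])} 0.996125
0.1 [ 173.65092898 -599.77592587  201.47164341] [[-9.60599422e-01 -2.77935835e-01 -6.48938070e-04]
 [-2.77936574e-01  9.60597594e-01  1.87698512e-03]
 [ 1.01686921e-04  1.98339445e-03 -9.99998028e-01]] 87.02255898855108
```

View pics/scene0.png

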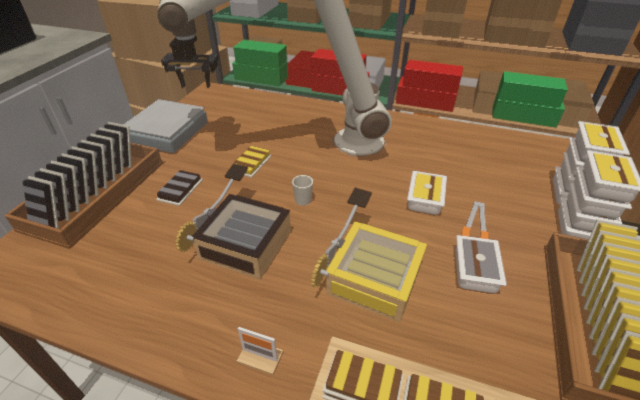

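View pics/side0.png

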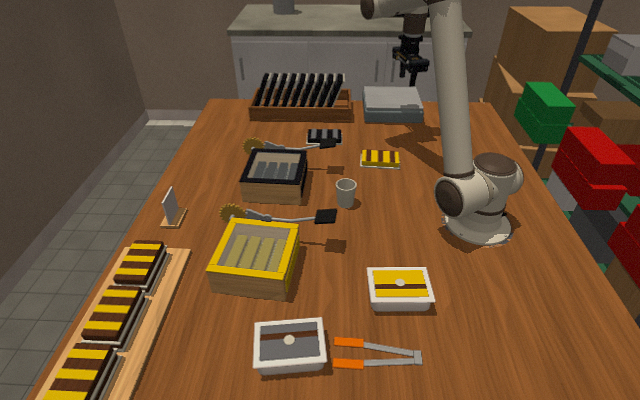

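The scene view shows the yellow case near (378,265) with its lever pad at (359,198). In the side view the pad is at (326,216), with the cup close by at (346,192). Next I'll measure the pad, the cup and the case yaw.

```bash
cat > h.py <<'E'
import cv2,numpy as np
from rig import bot,camera,camera_info
def cloud(info,d):
    K=np.array([[info["fx"],0,info["cx"]],[0,info["fy"],info["cy"]],[0,0,1]])
    v,u=np.mgrid[:d.shape[0],:d.shape[1]]
    n=cv2.undistortPoints(np.stack([u,v],-1).reshape(-1,1,2).astype(float),K,np.array([info["k1"],0,0,0.])).reshape(*d.shape,2)
    c=np.dstack([n,np.ones(d.shape)])*d[...,None]
    return c@np.array(info["rotation"]).T+info["position"]
E
python3 - <<'E'
from h import *
for n,(u,v),(cu,cv_) in(("scene",(359,198),(303,190)),("side",(326,216),(346,192))):
    p=cv2.imread(f"pics/{n}0.png");P=cloud(camera_info(n),np.load(f"pics/{n}0.npy"))
    uu,vv=np.meshgrid(np.arange(640),np.arange(400))
    near=(abs(uu-u)<20)&(abs(vv-v)<20)
    m=near&(p.max(2)<60)&(P[...,2]>90)&(P[...,2]<150)
    q=P[m];print(n,"pad",m.sum(),q.mean(0).round(1),cv2.minAreaRect(q[:,:2].astype(np.float32)),q[:,2].min(),q[:,2].max())
    c=(abs(uu-cu)<16)&(abs(vv-cv_)<20)&(P[...,2]>60)&(p.min(2)>90)
    q=P[c];print("cup",c.sum(),q.min(0).round(),q.max(0).round())
    h=cv2.cvtColor(p,cv2.COLOR_BGR2HSV)
    y=(h[...,0]>20)&(h[...,0]<34)&(h[...,1]>120)&(h[...,2]>90)&(P[...,2]>75)&(P[...,2]<115)
    k,L,S,_=cv2.connectedComponentsWithStats(y.astype(np.uint8))
    for i in range(1,k):
        if S[i,4]>300:
            q=P[L==i];r=cv2.minAreaRect(q[:,:2].astype(np.float32));print("yel",S[i],r,np.median(q[:,2]),cv2.boxPoints(r).round().tolist())
    # anything above 15mm around pad
    m=(abs(P[...,0]-450)<160)&(abs(P[...,1]+20)<160)
print(bot.sense()["q"])
E
```

```text
<stdin>:7: RuntimeWarning: Mean of empty slice.
  ret = um.true_divide(
Traceback (most recent call last):
ValueError: zero-size array to reduction operation minimum which has no identity
```

```bash
python3 - <<'E'
from h import *
for n,(u,v),(cu,cv_) in(("scene",(359,198),(303,190)),("side",(326,216),(346,192))):
    p=cv2.imread(f"pics/{n}0.png");P=cloud(camera_info(n),np.load(f"pics/{n}0.npy"))
    print(n,p[v,u],P[v,u].round(),"cup px",p[cv_,cu],P[cv_,cu].round())
    uu,vv=np.meshgrid(np.arange(640),np.arange(400))
    near=(abs(uu-u)<20)&(abs(vv-v)<20)
    m=near&(p.max(2)<60)&(P[...,2]>100)&(P[...,2]<150)
    q=P[m]
    if len(q): print("pad",m.sum(),q.mean(0).round(1),cv2.minAreaRect(q[:,:2].astype(np.float32)),q[:,2].min(),q[:,2].max())
    c=(abs(uu-cu)<16)&(abs(vv-cv_)<22)&(P[...,2]>50)&(p.min(2)>80)
    q=P[c]
    if len(q): print("cup",c.sum(),q.min(0).round(),q.max(0).round())
    h=cv2.cvtColor(p,cv2.COLOR_BGR2HSV)
    y=(h[...,0]>20)&(h[...,0]<34)&(h[...,1]>120)&(h[...,2]>90)&(P[...,2]>75)&(P[...,2]<115)
    k,L,S,_=cv2.connectedComponentsWithStats(y.astype(np.uint8))
    for i in range(1,k):
        if S[i,4]>300:
            q=P[L==i];r=cv2.minAreaRect(q[:,:2].astype(np.float32));print("yel",S[i],r,np.median(q[:,2]),cv2.boxPoints(r).round().tolist())
E
```

```text
scene [48 57 72] [488. 119. 120.] cup px [113 127 137] [448. -71.  69.]
cup 303 [ 385. -116.   50.] [1359.  295.  870.]
yel [ 326  222  101   80 1965] ((663.240234375, 213.81216430664062), (212.75636291503906, 204.92306518554688), 84.32994079589844) 90.82701070264216 [[551.0, 118.0], [755.0, 98.0], [776.0, 310.0], [572.0, 330.0]]
yel [610 359  30  33 377] ((819.3726806640625, 745.509521484375), (56.767459869384766, 26.911354064941406), 59.98694610595703) 87.4894866082426 [[794.0, 728.0], [817.0, 714.0], [845.0, 763.0], [822.0, 777.0]]
side [25 28 25] [475. 127. 121.] cup px [75 88 94] [417. -50.  71.]
pad 285 [477.2 125.5 119.5] ((478.0751953125, 120.78831481933594), (56.842288970947266, 58.355655670166016), 85.00434875488281) 108.82794743487477 127.25726500008591
cup 152 [ 387. -116.   50.] [452. -47.  83.]
yel [ 206  217   92   64 2908] ((663.3795166015625, 212.28582763671875), (221.38897705078125, 202.89979553222656), 83.7570571899414) 90.16030249778072 [[550.0, 113.0], [752.0, 91.0], [776.0, 311.0], [575.0, 333.0]]
```

The case is at about (663,213) with yaw -0.105, the pad at about (478,119,120), and the cup at about (419,-82), clear of the path. I'll close the fingers, move above the pad and take one close look.

```bash
cat >> h.py <<'E'
a=-0.105;cx=np.array([np.cos(a),np.sin(a),0]);cy=np.array([-np.sin(a),np.cos(a),0])
R=np.column_stack([-cx,cy,[0,0,-1.]])
E
python3 - <<'E'
from h import *
bot.gripper_to(0)
bot.line_to([173.8,-600,260],velocity=150)
bot.reach([478,119,220],R)
i=camera_info("wrist");p,d=camera("wrist");cv2.imwrite("pics/w1.png",p)
P=cloud(i,d);z=P[...,2]
m=(p.max(2)<75)&(abs(P[...,0]-478)<70)&(abs(P[...,1]-119)<60)&(z>100)&(z<135)
q=P[m]
if len(q): print(m.sum(),q.mean(0),cv2.minAreaRect(q[:,:2].astype(np.float32)),np.percentile(q[:,2],[5,50,95]))
s=bot.sense();print(s["clock"],s["position"],s["contact_force"],s["grip_width"],s["q"])
E
```

```text
3172 [472.58808862 119.14920958 121.78423892] ((475.4317932128906, 117.11336517333984), (54.298675537109375, 58.054115295410156), 84.06143951416016) [116.22497867 122.19911622 126.44441543]
4.9667 [478.1577128  118.52103751 220.01280304] [-0.25304042 -0.73063767  0.41430417] 0.7074711189660147 [ 5.73377272e-01  1.44457362e-01 -2.78291804e-01  7.01990636e-05
 -1.14807647e+00 -2.25007460e+00]
```

View pics/w1.png

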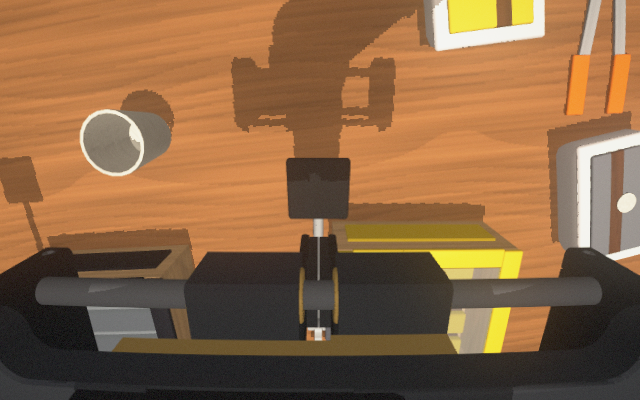

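The wrist view shows the whole pad, centred at about (318,188), clear of the cup at (125,140) and the tub. That puts it at about (476,117), so I'll press along the lever arc and watch the force.

```bash
cat >> h.py <<'E'
def arc(th,dz=0):
    x=-170*np.cos(th)-35*np.sin(th)+170; z=35*np.cos(th)-170*np.sin(th)-35
    return np.array([476,117.5,121.+dz])+cx*x+np.array([0,0,z])
E
python3 - <<'E'
from h import *
bot.line_to(arc(0,12),velocity=120); b=np.array(bot.sense()["contact_force"])
def st(t):
    s=bot.sense();f=np.array(s["contact_force"])-b
    print(t,round(s["clock"],2),s["position"].round(1),f.round(1));return f[2]
st("above")
for th in(0,.1,.2,.3,.4,.44):
    bot.line_to(arc(th),velocity=40)
    if st(th)>14: break
else:
    p=arc(.44)
    while p[2]>30:
        p=p-[0,0,1.]; bot.line_to(p,velocity=20)
        if st("step")>12: break
for n in("scene","side"): cv2.imwrite(f"pics/{n}1.png",camera(n)[0])
E
python3 -c "
import cv2,numpy as np
a=cv2.imread('pics/scene1.png')[120:320,230:470];b=cv2.imread('pics/side1.png')[140:340,180:420]
cv2.imwrite('pics/c1.png',cv2.resize(np.hstack([a,b]),(800,334)))"
```

```text
above 5.84 [476.6 117.7 133.7] [0. 0. 0.]
0 6.29 [475.9 117.4 120.8] [ 0.6 -0.4 -0.5]
0.1 6.88 [473.3 117.8 103.7] [ 0.5  0.2 -0.4]
0.2 7.46 [472.4 117.9  86.4] [-1.2  0.3  3.1]
0.3 8.04 [473.1 117.6  68.9] [-2.2 -0.4  2.1]
0.4 8.62 [475.7 117.4  51.7] [-2.6 -0.7  1.7]
0.44 8.95 [477.3 117.3  45.1] [-1.9 -0.3  2.1]
step 9.2 [477.4 117.4  44.3] [-1.2 -1.   1.9]
step 9.45 [477.5 117.4  43.3] [-0.6 -0.7  0.9]
step 9.7 [477.6 117.4  42.3] [ 0.7 -2.2  0.9]
step 9.95 [477.7 117.4  41.3] [ 0.7 -1.7  2.2]
step 10.2 [477.7 117.5  40.3] [ 0.5 -1.8  2.3]
step 10.45 [477.7 117.6  39.3] [ 1.9 -1.6  2.2]
step 10.7 [477.6 117.7  38.3] [ 2.1 -1.3  1.9]
step 10.95 [477.5 117.6  37.3] [ 1.8 -0.2  2. ]
step 11.2 [477.3 117.5  36.2] [1.4 0.4 2.4]
step 11.45 [477.2 117.4  35.2] [2.  1.  1.9]
step 11.7 [477.2 117.3  34.2] [1.5 1.1 2.2]
step 11.95 [477.2 117.3  33.2] [ 2.3 -0.   0.7]
step 12.2 [477.2 117.3  32.1] [ 0.5 -0.7  1.6]
step 12.45 [477.2 117.3  31.1] [ 0.9 -1.6  1.9]
step 12.7 [477.2 117.3  30.1] [ 1.5 -0.4  2.3]
step 12.95 [477.2 117.3  29.2] [ 0.9 -1.   1.5]
```

View pics/c1.png

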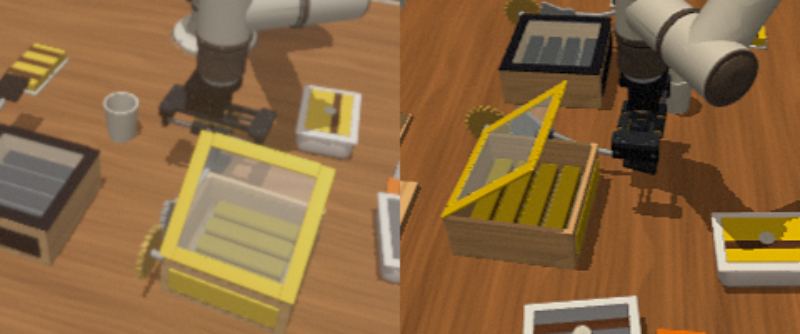

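The lid is well open: its front edge is at about (565,88) in the right-hand crop. The contact force is lower than expected, though, so I'll measure the lid angle and pad height from depth.

```bash
cat >> h.py <<'E'
def lid():
    o=[]
    for n in("scene","side"):
        p,d=camera(n);P=cloud(camera_info(n),d);h=cv2.cvtColor(p,cv2.COLOR_BGR2HSV)
        y=(h[...,0]>20)&(h[...,0]<34)&(h[...,1]>120)&(h[...,2]>70)
        l=(P-[663.3,213,0])@np.column_stack([cx,cy,[0,0,1]])
        y&=(abs(l[...,0])<130)&(abs(l[...,1])<120)&(l[...,2]>98)
        q=l[y]
        if len(q)>30:
            X=q-np.median(q,0);X=X[np.abs(X).max(1)<200]
            k=np.polyfit(q[:,0],q[:,2],1);o.append((n,len(q),round(float(np.arctan(-k[0])),3),round(float(q[:,2].max()),1)))
    return o
E
python3 - <<'E'
from h import *
print(lid());s=bot.sense();print(s["clock"],s["contact_force"],s["wrist_torque"],s["position"])
p,d=camera("wrist");cv2.imwrite("pics/w2.png",p)
E
```

```text
[('scene', 2222, 0.671, 217.0), ('side', 1099, 0.674, 217.3)]
13.15 [-0.14239319  0.27783707  2.74921502] [ 0.05361546 -0.2821679  -0.00049932] [477.1754361  117.32724921  29.20527945]
```

View pics/w2.png

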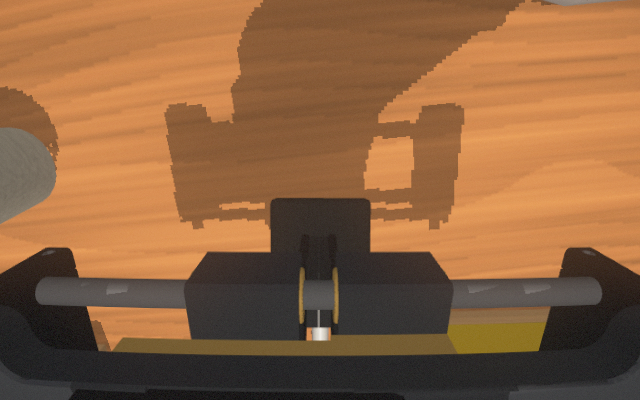

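The lid is at 0.67 rad and both cameras agree, so the lever isn't at its stop yet. The wrist view shows the closed fingertips centred on the pad near (318,245). The tips seem to sit about 20 mm above the TCP when closed, so I'll go further down in small force-guarded steps.

```bash
python3 - <<'E'
from h import *
p=np.array([477.5,117.4,29.2])
while p[2]>8:
    p=p-[0,0,1.]+cx*.12; bot.line_to(p,velocity=20)
    s=bot.sense();f=s["contact_force"];print(round(s["clock"],2),s["position"].round(1),f.round(1))
    if f[2]>11 or np.linalg.norm(f)>14: break
print(lid())
E
```

```text
13.45 [477.4 117.3  28. ] [-0.1  0.8  2. ]
13.7 [477.7 117.3  27.1] [ 1.1 -0.5  2. ]
13.95 [477.8 117.3  26.1] [0.2 0.2 2.6]
14.2 [478.  117.4  25.1] [ 0.7 -0.6  2.4]
14.45 [478.1 117.4  24.1] [ 1.3 -0.4  2.9]
14.7 [478.2 117.4  23.1] [ 0.9 -0.7  3.1]
14.95 [478.4 117.4  22.1] [1.9 0.2 1.9]
15.2 [478.5 117.3  21.1] [ 0.7 -0.6  2.1]
15.45 [478.6 117.3  20.1] [0.7 0.2 2. ]
15.7 [478.7 117.3  19.1] [0.5 0.2 2. ]
15.95 [478.8 117.2  18.1] [-0.2  0.2  1.4]
16.2 [478.9 117.2  17.1] [-0.2  0.6  1.6]
16.45 [479.1 117.3  16.4] [ 0.7 -0.   3.2]
16.7 [479.3 117.2  16. ] [-1.8 -0.5 10.3]
16.95 [479.4 117.3  15.8] [-3.7  0.2 15.6]
[('scene', 2324, 0.797, 235.7), ('side', 832, 0.797, 236.3)]
```

The lever is at its stop, with the lid at 0.797 rad and about 15 N. I'll hold it there, then let it up slowly.

```bash
python3 - <<'E'
from h import *
bot.hold(3.6)
s=bot.sense();print(s["clock"],s["contact_force"].round(1),lid())
for th in(.4,.3,.2,.1,0,-.06):
    bot.line_to(arc(th,-20)+[1,0,0],velocity=22)
    s=bot.sense();print(round(s["clock"],2),s["position"].round(1),s["contact_force"].round(1))
bot.hold(.3)
bot.line_to(s["position"]+[0,0,110],velocity=80)
bot.hold(.3)
s=bot.sense();print(s["clock"],s["position"],s["contact_force"].round(1),lid())
for n in("scene","side"): cv2.imwrite(f"pics/{n}2.png",camera(n)[0])
a=cv2.imread('pics/scene2.png')[120:320,130:530];b=cv2.imread('pics/side2.png')[100:400,180:480]
cv2.imwrite('pics/c2.png',np.hstack([cv2.resize(a,(480,240)),cv2.resize(b,(240,240))]))
E
```

```text
20.65 [-3.2  0.1 16.5] [('scene', 2350, 0.798, 235.7), ('side', 827, 0.802, 235.8)]
21.72 [476.2 117.2  31.8] [-2.9 -0.7  2.4]
22.66 [474.6 117.9  49.3] [-1.1 -1.   2.8]
23.6 [473.8 118.   66.7] [ 1.  -0.6  3.2]
24.54 [474.6 117.9  84. ] [ 1.9 -1.7  3.1]
25.48 [477.1 117.6 101. ] [ 2.2 -1.1  3.1]
26.11 [479.1 117.1 111. ] [0.4 0.  0.1]
28.2333 [479.03991337 117.11060526 220.75814479] [-0.1 -0.4 -0.7] []
```

View pics/c2.png

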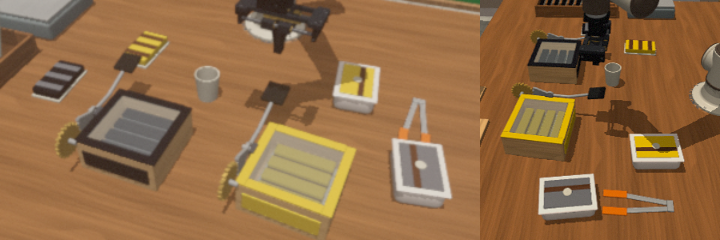

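The yellow lid is shut (crop, near (295,170)), its lever pad is back up near (277,93), and the black case and bystanders haven't moved. The hand is about 100 mm above the pad.

```bash
python3 -c "
from rig import bot
print(bot.hand_in())"
```

```text
the job is handed in; nothing more can be done
None
```

I pressed the yellow case's lever to its stop, which opened the lid fully (0.80 rad), held it there for more than 3 s, then let it settle shut slowly, withdrew the hand and handed the job in at about 28 s; the black case stayed shut and nothing else looked moved.

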